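Lock the filter cartridge into the air filter head

TASK

Fit the white filter cartridge with the orange wing grip into the blue tilted filter head: line its two side lugs up with the two slots in the mouth, push it fully home against the spring, turn it a quarter turn clockwise (seen looking into the mouth) so that it is locked, and let go. Leave the can, the oil bottle and the tape measure where they stand.

Things in the scene. Friction and masses are not known exactly. Their poses are not given: they have to be found in the camera images.
- cartridge: White filter cartridge, loose, 0.35 kg, 117 mm tall, stands upright on its nose at any yaw. Origin: centre of its underside; z up its axis; x along its wing grip and its two lugs (a half turn about z makes no difference). Nose: radius 29 mm up to z = 49 mm, tapered to 23 mm over the lowest 9 mm. Collar: radius 44 mm, z = 49 to 56 mm, yellow marks above the lugs. Body: radius 34 mm up to z = 79 mm.
- wing (a point): Middle of the cartridge's orange wing grip, on its axis, 98 mm above its underside. A plain block on top, 64 mm long (cartridge x), 22 mm thick (cartridge y), 38 mm high (z = 79 to 117 mm): pinch it across its thickness.
- lugs (a point): Point on the cartridge's axis midway between its two grey lugs, 29.5 mm above its underside. The lugs stick out of the nose at +x and -x to radius 36.5 mm; each is 12 mm wide (y) and 9 mm high (z = 25 to 34 mm).
- socket: Bayonet socket: blue housing, outer radius 48 mm, on a grey stand fixed to the bench. Bore of radius 31 mm, tilted 28 degrees from vertical, the mouth leaning to the robot. Origin: centre of the mouth in the rim's plane, 98 mm above the bench; z out of the mouth along the bore; x along the line of the two entry slots (yellow marks on the rim); y along the locked position (red marks).
- lock_channel (a point): Point on the bore, 18.5 mm below the rim, at mid-height of the channel in which the lugs turn. The two slots, about 20 mm wide, to radius 39 mm, cut through the 10 mm thick lip; the channel below is 17 mm high (socket z = -10 to -27 mm). Stops in it let the lugs turn from the slots only clockwise seen looking into the mouth (negative about z), to about 94 degrees.
- home (a point): Where the cartridge's origin lies when it is pushed fully home, collar on the rim: on the bore at socket z = -49 mm. It goes in with its x along the socket's x, either way round; the lugs clear the lip only deeper than -44 mm. Locked and let go, the spring lifts it to about -44 mm, lugs against the lip, wing in line with the red marks. Unlocked it stands about 10 mm prouder.
- spring_pad (a joint): Black spring-loaded pad at the bottom of the bore, which the cartridge's nose meets when its origin is at z = -32 mm in the socket: 0 = free, grows in m as it is pressed; about 12 mm when the cartridge is locked, 17 mm when pushed fully home. It pushes back with about 3 N at first, 9 N when locked and 11.5 N fully home.
- brown_can: Brown tin can, 66 mm in diameter, 81 mm tall, standing; origin at the centre of its underside. It and the cartridge may have changed places. Leave it.
- oil_dropper: White bottle with a pointed green cap, 42 mm in diameter, 120 mm tall, standing; origin at the centre of its underside. Leave it.
- tape_measure: Yellow-green tape measure, 54 x 84 x 31 mm; origin at the centre of its underside. Leave it.
Mind the look-alikes: they are no part of the job. What is meant by the cartridge is not purple, and is the larger of those in its own colour.

How it is judged:
By the outcome, as a careful person would: the job done as asked, in the order asked, and still so for the second after the job is handed in, with the robot touching nothing.
It also fails if it takes over 50 s, if anything falls off the work surface, if the arm or the gripper's body presses on something with over 40 N, if the wrist force passes 120 N, or if a joint passes its speed limit or range.

ROBOT

A 6-joint arm with a two-finger parallel gripper is mounted at the origin on a cart in front of the work surface, level with it; the furniture and walls round the work are solid. World frame = base frame: x ahead of the robot, y to its left, z up, the work surface at z = 0. Lengths are in mm, angles in rad, forces in N, time in s.
With the tool pointing down it reaches from about 350 to 875 mm from the base axis. Payload 15.5 kg.
Tool frame: the origin (TCP) lies at the centre of the arm's flange, where the gripper is bolted on; the fingertips stand 173 mm ahead of it and the grasp point (between the pads) lies 155 mm ahead of it; z points along the fingers, y is the line along which they close (so a half turn about z gives the same grasp; the last joint's range is limited). The gripper opens to 85 mm and grips with 20 to 120 N. Pads are 22 mm wide; open, the fingers measure 114 mm over their backs; the gripper's body (76 mm by 85 mm) begins 54 mm behind the grasp point. The pads swing forward as they close: fully open they stand 13 mm farther back than shut.
Start: joints at [1.149, 0.494, 1.345, -0, 1.302, -0.096], TCP at [200.038, 592.126, 404.677] pointing down, gripper open.
Joint ranges: [-2.91, 2.91], [-0.82, 2.16], [0.22, 2.67], [-1.22, 4.37], [0.12, 2.79], [-3.08, 3.08]. Speed limits (rad/s): [1.89, 1.89, 2.57, 3.01, 3.01, 3.01].

INTERFACE

Orientations are given as a unit quaternion [w, x, y, z].
In Python, from station import bot gives the robot as it stands. The module is installed in compiled form; this text tells all that it offers. Calls block until the motion is done:
- bot.goto(position, orientation): joint-space move of the TCP to a pose.
- bot.move_l(position, speed=150, attitude=None, stop_force=None): straight line of the TCP; attitude=None keeps the orientation; speed is the mean speed in mm/s. With stop_force (N) it stops when the force on the tool has changed by that much, and returns True; else False.
- bot.move_j(angles): joint-space move.
- bot.command_gripper(opening, newtons=None): finger opening in mm; newtons is the grip in N (None keeps the last); returns when the fingers have stopped.
- bot.hold(seconds).
- bot.inverse_kinematics(position, orientation): joint angles nearest the present ones, or None.
- bot.capture(name): name is "scene" or "side" or "wrist"; returns a dict with "frame" (400x640x3 uint8, red, green, blue), "depth" (400x640 float32, mm along the optical axis (not along the pixel's ray), 0 where there is no reading), "K" (3x3 intrinsics, pixels), "extrinsics" (4x4, takes a point from world to camera coordinates); the wrist camera has in their place "mount" (4x4, takes a point from camera to tool coordinates, whose origin is the TCP and whose axes are the flange's). Camera axes: x right, y down, z forward; pixel columns grow to the right and rows downward; lengths in mm; the calibration is good to about 2 mm. The wrist camera is an equidistant fisheye: a pixel r from the principal point sees the ray r / f radians off the axis. A picture is of the moment at which its call begins: read the wrist's pose just before it.
A pose or a line that the arm cannot do raises bot.PlanningError and nothing moves.
- bot.finish_job(): hands the job in; it is judged then, once.
Readings, each from a call of its own:
- bot.current_clock(): time.
- bot.current_joints(): joint angles.
- bot.current_dq(): joint speeds.
- bot.current_effort(): joint torques, N m.
- bot.current_ee_pos(): TCP position.
- bot.current_tcp_rot(): TCP orientation.
- bot.current_ft_force(): force on the tool from outside, world axes, zero at the start.
- bot.current_ft_torque(): the same for the moment, N m.
- bot.current_finger_gap(): finger opening in mm.
- bot.current_grip_force(): force on a finger pad.
Only numpy, scipy, OpenCV 4.12 (cv2) and the standard library are available. Lean on these libraries where they do the work, as an engineer would, in place of code of your own. Each camera call takes 0.05 s, during which the arm holds its last target. There are 200 camera calls.

## Working session

There is one attempt and no reset: what is moved stays moved. The work goes in short steps, each a Python script; the robot and the scene stay as the last script left them, time stands still between calls to the robot, and variables do not carry over. Pictures are saved under pics/ and viewed, at most 10 in all, crops included, and the job is handed in when it is done.

```bash
mkdir -p pics; python3 - <<'E'
from station import bot
import cv2,numpy as np
for n in ["scene","side"]:
    c=bot.capture(n); np.savez(n+".npz",**{k:v for k,v in c.items() if isinstance(v,np.ndarray) or isinstance(v,list)})
    cv2.imwrite(f"pics/{n}.png",c["frame"][:,:,::-1])
    print(n,np.array(c["K"]).round(1).tolist(),np.array(c["extrinsics"]).round(3).tolist())
print(bot.current_clock(),bot.current_tcp_rot())
E
```

```text
scene [[385.9, 0.0, 316.2], [0.0, 385.9, 204.7], [0.0, 0.0, 1.0]] [[0.48, -0.877, 0.014, -221.152], [-0.621, -0.35, -0.701, 409.027], [0.62, 0.328, -0.713, 840.807], [0.0, 0.0, 0.0, 1.0]]
side [[422.6, 0.0, 319.8], [0.0, 422.6, 199.3], [0.0, 0.0, 1.0]] [[0.974, -0.228, 0.003, -509.319], [-0.151, -0.654, -0.741, 166.705], [0.171, 0.721, -0.672, 1151.732], [0.0, 0.0, 0.0, 1.0]]
0.1 [-1.18776588e-04  1.62176593e-01  9.86761600e-01 -5.31696275e-04]
```

View pics/scene.png

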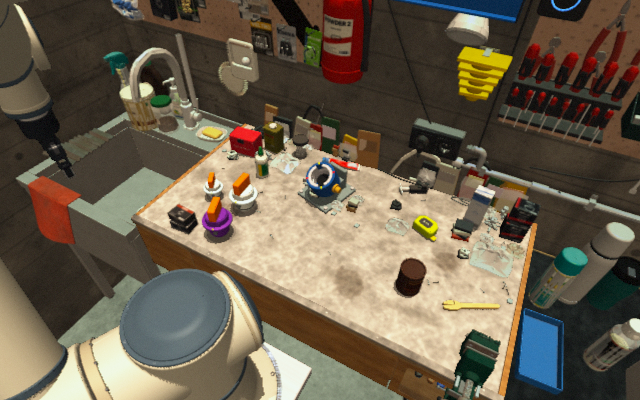

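View pics/side.png

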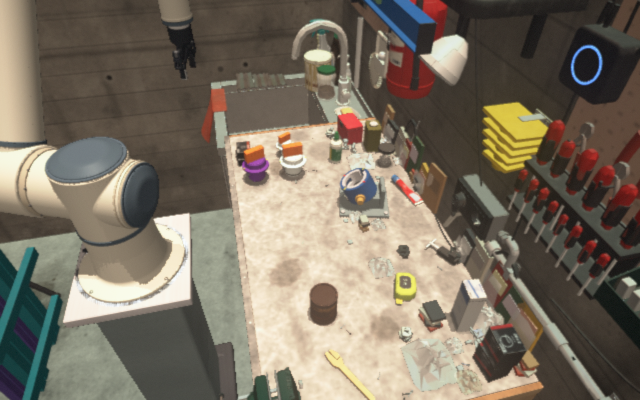

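The scene image shows three orange-winged look-alikes: purple (217,222), small white (213,185) and large white (243,195). In the side image they are at (256,168), (285,140) and (292,158). I choose the large white one. The blue socket is at (323,182) in the scene image and (357,187) in the side image.

```bash
cat > h.py <<'E'
import numpy as np,cv2
def world(c,mask):
    v,u=np.nonzero(mask&(c["depth"]>0)); d=c["depth"][v,u]
    K=c["K"];E=c["extrinsics"]
    p=np.stack([(u-K[0,2])/K[0,0]*d,(v-K[1,2])/K[1,1]*d,d],1)
    return (p-E[:3,3])@E[:3,:3]
def hsv(f): return cv2.cvtColor(f,cv2.COLOR_RGB2HSV)
def box(shape,u0,v0,u1,v1):
    m=np.zeros(shape[:2],bool); m[v0:v1,u0:u1]=1; return m
E
python3 - <<'E'
from h import *
for n,bx,bs in [("scene",(228,165,260,217),(298,155,352,208)),("side",(277,140,308,180),(335,162,385,215))]:
    c=np.load(n+".npz"); H=hsv(c["frame"]); h,s,v=[H[...,i] for i in range(3)]
    m=box(H.shape,*bx)&(h>4)&(h<20)&(s>150)&(v>90)
    P=world(c,m); print(n,"orange",len(P),"zmax",np.percentile(P[:,2],[5,50,95]).round(1))
    T=P[P[:,2]>np.percentile(P[:,2],97)-6]; print(" top n",len(T),T.mean(0).round(1)); 
    w,V=np.linalg.eigh(np.cov(P[:,:2].T)); print(" mean",P.mean(0).round(1),"axis",V[:,1].round(2),np.sqrt(w).round(1))
    m=box(H.shape,*bs)
    for nm,mm in [("blue",(h>100)&(h<125)&(s>120)),("yellow",(h>18)&(h<32)&(s>140)&(v>120)),("red",((h<6)|(h>173))&(s>140)&(v>90))]:
        k,l,st,ce=cv2.connectedComponentsWithStats((m&mm).astype(np.uint8))
        for i in range(1,k):
            if st[i,4]>=4:
                P=world(c,l==i)
                if len(P): print(" ",nm,st[i,4],ce[i].round(1),np.median(P,0).round(1),"zmax",P[:,2].max().round(0))
    x0,y0,x1,y1=(180,140,370,245) if n=="scene" else (230,125,400,225)
    cr=cv2.resize(c["frame"][y0:y1,x0:x1],None,fx=4,fy=4,interpolation=cv2.INTER_CUBIC); cv2.imwrite(f"pics/{n}_crop.png",cr[:,:,::-1][:600,:800])
E
```

```text
scene orange 247 zmax [ 84.  109.4 118.6]
 top n 108 [491.8 276.8 116.5]
 mean [488.5 274.3 104.9] axis [-0.96 -0.27] [10.3 23.4]
  blue 370 [324.8 181.4] [636.6  62.8  79.8] zmax 119.0
  yellow 5 [318.6 162.8] [681.8 114.4 112.1] zmax 113.0
  yellow 40 [336.2 187.5] [645.4  33.6  71.2] zmax 78.0
  yellow 5 [320.6 186.8] [613.   69.2  84.3] zmax 86.0
  red 84 [340.1 162.8] [824.5  97.9  14.3] zmax 83.0
  red 5 [333.2 171.6] [664.9  53.8 113.1] zmax 114.0
  red 4 [306.5 177.5] [629.6 128.2  83.8] zmax 84.0
side orange 223 zmax [ 72.3 106.3 120.3]
 top n 63 [495.9 272.9 118.2]
 mean [493.4 275.4 103.8] axis [-0.23  0.97] [17.2 26.5]
  yellow 6 [360.  198.5] [649.6  25.5  72.8] zmax 75.0
```

View pics/scene_crop.png

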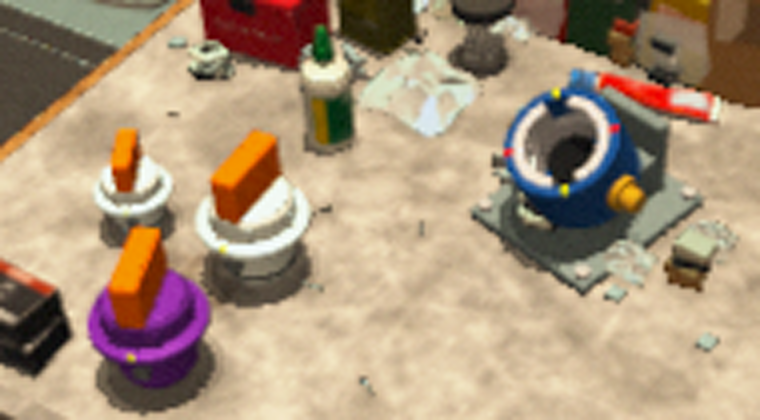

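The crop confirms the large white cartridge: wing at (245,175), yellow mark at (222,250). The socket shows yellow marks at (557,95) and (565,190), red marks at (508,152) and (615,130). The marks deproject to a mouth centre of about (647,92,98), which matches the given 98 mm. Next I take close wrist views of both.

```bash
cat >> h.py <<'E'
from scipy.spatial.transform import Rotation as Ro
def quat(R): q=Ro.from_matrix(R).as_quat(); return [q[3],q[0],q[1],q[2]]
def rot(q): return Ro.from_quat([q[1],q[2],q[3],q[0]]).as_matrix()
def frame(z,y):  # tool z and approx closing dir
    z=np.array(z,float)/np.linalg.norm(z); y=np.array(y,float); y-=z*(y@z); y/=np.linalg.norm(y)
    return np.stack([np.cross(y,z),y,z],1)
def snap(bot,name):
    p=np.array(bot.current_ee_pos());R=rot(bot.current_tcp_rot());c=bot.capture("wrist")
    T=np.eye(4);T[:3,:3]=R;T[:3,3]=p
    np.savez(name+".npz",frame=c["frame"],depth=c["depth"],K=c["K"],cam=T@np.array(c["mount"]))
    cv2.imwrite(f"pics/{name}.png",c["frame"][:,:,::-1]); return np.load(name+".npz")
def rays(c,uv):
    uv=np.atleast_2d(np.asarray(uv,float));K=c["K"]
    a=(uv[:,0]-K[0,2])/K[0,0];b=(uv[:,1]-K[1,2])/K[1,1];r=np.hypot(a,b)+1e-9
    d=np.stack([np.sin(r)*a/r,np.sin(r)*b/r,np.cos(r)],1); return d@c["cam"][:3,:3].T
def onplane(c,uv,p0,n=(0,0,1)):
    o=c["cam"][:3,3];d=rays(c,uv);n=np.array(n,float); return o+d*(((np.array(p0)-o)@n)/(d@n))[:,None]
def wpts(c,m):
    v,u=np.nonzero(m&(c["depth"]>0)); d=rays(c,np.stack([u,v],1)); zc=d@c["cam"][:3,2]
    return c["cam"][:3,3]+d*(c["depth"][v,u]/zc)[:,None],u,v
E
python3 - <<'E'
from h import *; from station import bot
c=bot.capture("wrist"); print(np.array(c["mount"]).round(3).tolist(),np.array(c["K"]).round(1).tolist())
bot.goto([480,255,400],bot.current_tcp_rot()); snap(bot,"w1")
n=np.array([-.46,.03,.88]); n/=np.linalg.norm(n)
bot.goto(list(np.array([647,92,98])+n*300),quat(frame(-n,[-.53,.85,0]))); snap(bot,"w2")
print(bot.current_clock(),bot.current_joints())
cv2.imwrite("pics/w12.png",np.vstack([np.load(f"w{i}.npz")["frame"] for i in (1,2)])[:,:,::-1][:, :])
a=cv2.imread("pics/w12.png"); cv2.imwrite("pics/w12s.png",cv2.resize(a,(480,600)))
E
```

```text
[[0.001, -0.946, -0.325, 83.374], [1.0, 0.001, -0.0, -0.494], [0.0, -0.325, 0.946, 30.5], [0.0, 0.0, 0.0, 1.0]] [[309.7, 0.0, 322.1], [0.0, 309.7, 197.9], [0.0, 0.0, 1.0]]
2.8167 [ 0.1072661   0.32695214  1.84404842 -0.16538315  0.50018639 -1.83777449]
```

View pics/w12s.png

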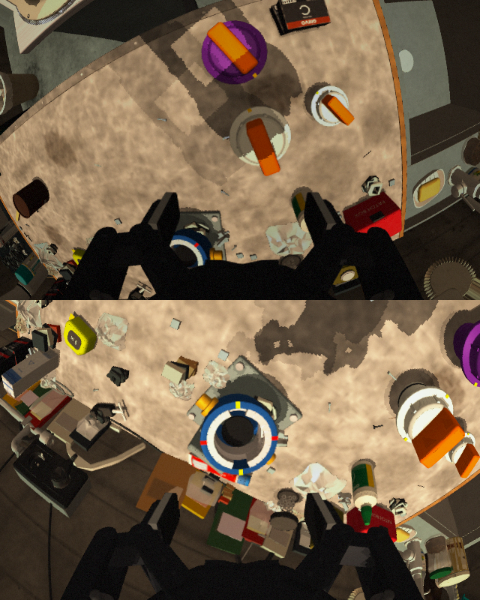

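w1 shows the cartridge wing at about (349,196), partly shaded, with the purple one at (310,65) and the small white one at (440,140). In w2 the socket mouth is at (318,183), with yellow marks at the top and bottom and red marks at left and right.

```bash
python3 - <<'E'
from h import *
c=np.load("w1.npz"); H=hsv(c["frame"]); h,s,v=[H[...,i] for i in range(3)]
m=box(H.shape,315,145,395,245)&(h>3)&(h<20)&(s>150)&(v>50)
P,u,vv=wpts(c,m); print("orange",len(P),np.percentile(P[:,2],[5,50,95]).round(1))
t=P[:,2]>110
T=onplane(c,np.stack([u,vv],1)[t],[0,0,117])
r=cv2.minAreaRect(T[:,:2].astype(np.float32)); print("top depth mean",P[t].mean(0).round(1),"rect",r)
# collar/white circle: z~56 plane
m=box(H.shape,295,135,400,245)
P,u,vv=wpts(c,m); k=(abs(P[:,2]-56)<6); Q=P[k]; hull=cv2.convexHull(Q[:,:2].astype(np.float32)); print("collar",cv2.minEnclosingCircle(hull),k.sum(),np.median(Q[:,2]))
c=np.load("w2.npz"); H=hsv(c["frame"]); h,s,v=[H[...,i] for i in range(3)]
m=box(H.shape,255,120,380,245)
M=[]
for nm,mm in [("yellow",(h>22)&(h<34)&(s>140)&(v>120)),("red",((h<6)|(h>173))&(s>140)&(v>90))]:
    k,l,st,ce=cv2.connectedComponentsWithStats((m&mm).astype(np.uint8))
    for i in range(1,k):
        if st[i,4]>=6:
            P,_,_=wpts(c,l==i); print(nm,st[i,4],ce[i].round(1),np.median(P,0).round(1))
P,u,vv=wpts(c,m)
n0=np.array([-.46,.03,.88]);n0/=np.linalg.norm(n0); p0=np.array([647,92,98.])
k=None
for it in range(6):
    d=(P-p0)@n0; rr=np.linalg.norm((P-p0)-np.outer(d,n0),axis=1)
    k=(abs(d)<(8 if it<2 else 4))&(rr>33)&(rr<50); Q=P[k]; q=Q.mean(0); w,V=np.linalg.eigh(np.cov((Q-q).T)); n0=V[:,0]*np.sign(V[2,0])
    p0=p0+n0*((q-p0)@n0)
    B=Q-p0; e1=np.cross(n0,[0,1,0]);e1/=np.linalg.norm(e1);e2=np.cross(n0,e1)
    cc,rad=cv2.minEnclosingCircle(np.stack([B@e1,B@e2],1).astype(np.float32)); 
print("plane n",n0.round(4),"tilt",np.degrees(np.arccos(n0[2])).round(2),"az",np.degrees(np.arctan2(n0[1],n0[0])).round(1),"rms",w[0]**.5,"z",p0.round(1),"circle centre",(p0+e1*cc[0]+e2*cc[1]).round(1),rad,k.sum())
E
```

```text
orange 1869 [ 90.7 116.9 118.2]
top depth mean [492.  277.4 116.8] rect ((493.1531677246094, 277.461181640625), (64.44335174560547, 21.548954010009766), 3.37345814704895)
collar ((494.80792236328125, 277.12701416015625), 44.426944732666016) 1599 57.151463425780435
yellow 54 [269.4 137.5] [645.1  25.7  71.9]
yellow 59 [316.5 139.4] [612.1  66.   84.5]
yellow 35 [275.5 147. ] [648.2  35.6  77.1]
yellow 41 [321.  229.4] [680.9 111.3 113.4]
red 44 [366.1 183.9] [628.4 125.6  84.5]
red 47 [270.4 190.1] [665.1  51.4 113.4]
red 71 [263.3 212.2] [831.4  50.8   8.6]
red 10 [256.8 219.5] [859.1  47.4   6.5]
red 106 [282.9 227.1] [833.8  88.   13. ]
red 136 [305.  235.3] [818.  123.4  20.7]
plane n [-0.4529  0.1251  0.8827] tilt 28.03 az 164.6 rms 0.7985772203343409 z [647.1  92.   97.9] circle centre [646.8  89.3  98.1] 48.36988067626953 3757
```

```bash
cat >> h.py <<'E'
C=np.array([493.6,277.3]); a=np.radians(3.4); H0=257.
n=np.array([-.4529,.1251,.8827]); n/=np.linalg.norm(n)
M=np.array([646.7,88.7,98.2])
xs=np.array([68.8,45.3,28.9]); ys=np.array([-36.7,74.2,-28.9])
# average slot direction from both mark pairs (ys is xs turned +90 about n)
xs=xs/np.linalg.norm(xs)+np.cross(ys/np.linalg.norm(ys),n); xs-=n*(xs@n); xs/=np.linalg.norm(xs); ys=np.cross(n,xs)
Rg=frame([0,0,-1],[-np.sin(a),np.cos(a),0]); Rs=frame(-n,ys)
def turned(deg): return Ro.from_rotvec(-np.radians(deg)*n).as_matrix()@Rs
def at(s): return list(M+n*(s+H0))
E
python3 - <<'E'
from h import *; from station import bot
print(xs.round(3),ys.round(3))
for nm,p,R in [("above",[*C,340],Rg),("g",[*C,H0],Rg),("lift",[*C,H0+130],Rg),("pre",at(25),Rs),("home",at(-49),Rs),("t45",at(-49),turned(45)),("t92",at(-48),turned(92)),("ret",at(60),turned(90))]:
    q=bot.inverse_kinematics(p,quat(R)); print(nm,None if q is None else np.round(q,2))
bot.command_gripper(52,60)
bot.goto([*C,345],quat(Rg)); 
if bot.move_l([*C,H0],100,stop_force=15): print("stopped",bot.current_ee_pos())
bot.command_gripper(10,90); print("gap",bot.current_finger_gap(),bot.current_grip_force(),bot.current_ee_pos(),bot.current_ft_force())
bot.move_l([*C,H0+130],150); print("gap",bot.current_finger_gap(),bot.current_ft_force())
bot.goto(at(25),quat(Rs)); print(np.round(bot.current_joints(),2),bot.current_clock())
print("err",np.array(bot.current_ee_pos())-at(25),bot.current_ft_force())
snap(bot,"w3"); c=bot.capture("side")["frame"][110:240,270:440]; d=bot.capture("scene")["frame"][110:240,240:410]
cv2.imwrite("pics/pre.png",np.hstack([cv2.resize(x,None,fx=2.3,fy=2.3,interpolation=cv2.INTER_CUBIC) for x in (c,d)])[:,:,::-1])
E
```

```text
[0.788 0.519 0.331] [-0.417  0.846 -0.334]
above [ 0.41  0.48  1.57 -0.    1.09 -1.22]
g [ 0.41  0.6   1.65 -0.    0.9  -1.22]
lift [ 0.41  0.43  1.52 -0.    1.2  -1.22]
pre [ 0.19  0.38  1.81 -0.41  0.54 -1.59]
home [ 0.15  0.52  1.81 -0.51  0.41 -1.51]
t45 [ 0.15  0.52  1.81 -0.51  0.41 -0.72]
t92 [ 0.15  0.52  1.81 -0.51  0.41  0.1 ]
ret [ 0.2   0.32  1.81 -0.38  0.61 -0.05]
gap 20.987452166653277 88.36382031440735 [493.73612863 277.44387408 257.65158311] [-1.4731527   0.752927    6.72041487]
gap 20.785340674689788 [ 0.18419256 -0.63749755 -3.2197266 ]
[ 0.19  0.38  1.81 -0.41  0.54 -1.59] 7.3167
err [ 0.11427021  0.32377275 -0.22253371] [ 0.35999192 -0.31577478 -2.41884406]
```

View pics/pre.png

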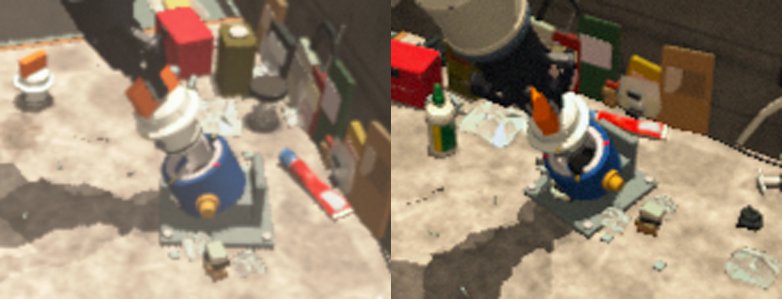

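View pics/w3.png

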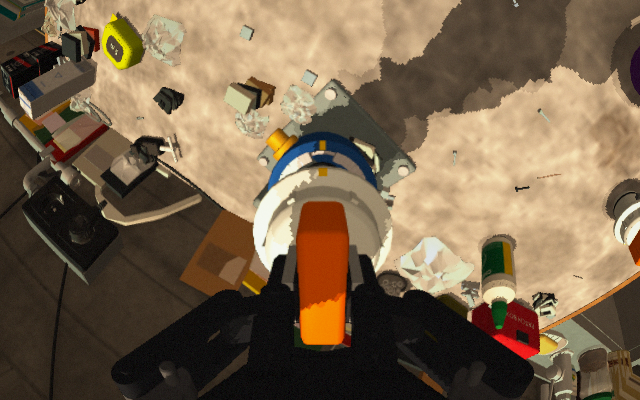

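The cartridge hangs in front of the mouth. In w3 its yellow mark (323,171) lines up with the rim's yellow mark (320,145) and the wing is centred at x≈322. Now I insert it, watching the force.

```bash
python3 - <<'E'
from h import *; from station import bot
f0=np.array(bot.current_ft_force()); fr=np.stack([xs,ys,n])
def rep(t):
    p=np.array(bot.current_ee_pos())-M; print(t,"s",round(p@n-H0,1),"lat",round(p@xs,1),round(p@ys,1),"F xyz_s",(fr@(np.array(bot.current_ft_force())-f0)).round(1),"gap",round(bot.current_finger_gap(),1),"t",round(bot.current_clock(),1))
for s in (0,-15,-24,-30,-40):
    st=bot.move_l(at(s),60,stop_force=14 if s>-40 else 22); rep(f"{s} {st}")
    if st: break
E
```

```text
0 False s -0.3 lat -0.1 0.0 F xyz_s [-0.7 -0.8 -0.9] gap 20.8 t 8.0
-15 False s -15.4 lat -0.2 0.0 F xyz_s [-0.6  0.3 -0.6] gap 20.9 t 8.4
-24 False s -24.4 lat -0.1 0.1 F xyz_s [-0.8 -0.5 -1.3] gap 20.8 t 8.7
-30 False s -30.3 lat -0.1 0.0 F xyz_s [-0.1 -0.8  0.1] gap 20.8 t 9.0
-40 False s -40.2 lat 0.1 -0.0 F xyz_s [-1.3  0.2  5.9] gap 21.0 t 9.3
```

```bash
python3 - <<'E'
from h import *; from station import bot
fr=np.stack([xs,ys,n])
def rep(t):
    p=np.array(bot.current_ee_pos())-M; print(t,"s",round(p@n-H0,1),"lat",round(p@xs,1),round(p@ys,1),"F",(fr@np.array(bot.current_ft_force())).round(1),"Tn",round(float(np.dot(n,bot.current_ft_torque())),2),"gap",round(bot.current_finger_gap(),1),"t",round(bot.current_clock(),1))
st=bot.move_l(at(-52),30,stop_force=16); rep(f"push {st}")
p=np.array(bot.current_ee_pos()); s=(p-M)@n-H0
if s<-46:
    s=max(s,-49.5)+0.3
    for d in (15,30,45,60,75,90):
        bot.move_l(at(s),12,attitude=quat(turned(d))) if False else bot.goto(at(s),quat(turned(d))); rep(d)
E
```

```text
push True s -48.7 lat -0.0 0.1 F [ 0.6 -2.6  8.5] Tn -0.01 gap 21.0 t 9.7
15 s -48.2 lat 0.2 -0.1 F [-0.3  0.9  7.7] Tn -0.07 gap 20.8 t 10.0
30 s -48.2 lat 0.2 -0.1 F [0.5 1.7 8. ] Tn -0.11 gap 20.6 t 10.4
45 s -48.2 lat 0.2 -0.1 F [-0.1  0.7  7. ] Tn -0.05 gap 20.8 t 10.8
60 s -48.2 lat 0.2 -0.1 F [-1.2  1.3  7.2] Tn -0.03 gap 21.0 t 11.1
75 s -48.2 lat 0.2 -0.1 F [-0.8  1.1  7.6] Tn -0.02 gap 20.6 t 11.5
90 s -48.2 lat 0.2 -0.1 F [-0.8  1.   7.6] Tn -0.03 gap 20.4 t 11.9
```

```bash
python3 - <<'E'
from h import *; from station import bot
bot.move_l(at(-44.3),20,stop_force=20); print(n@np.array(bot.current_ft_force()),(np.array(bot.current_ee_pos())-M)@n-H0)
bot.command_gripper(50); bot.hold(.3); print("gap",bot.current_finger_gap())
bot.move_l(at(80),120); print(bot.current_clock(),bot.current_ft_force())
c=snap(bot,"w4"); H=hsv(c["frame"]); h,s,v=[H[...,i] for i in range(3)]
P,u,vv=wpts(c,(h>3)&(h<20)&(s>150)&(v>50)); L=(P-M)@np.stack([xs,ys,n],1)
k=(np.hypot(L[:,0],L[:,1])<45)&(L[:,2]>60)
T=(onplane(c,np.stack([u,vv],1)[k],M+n*73,n)-M)@np.stack([xs,ys,n],1)
print("top height s",np.median(L[k,2])-117, "rect xs,ys",cv2.minAreaRect(T[:,:2].astype(np.float32)))
d=bot.capture("scene")["frame"][110:240,240:410]
cv2.imwrite("pics/post.png",np.hstack([cv2.resize(c["frame"],(480,300)),cv2.resize(d,(300,300))])[:,:,::-1])
E
```

```text
5.306987765218395 -44.13836587002544
gap 49.860393134339496
14.0917 [-0.04951446 -0.27717955 -0.33154106]
top height s -44.271022051853166 rect xs,ys ((19.78931999206543, -28.10350799560547), (49.82253646850586, 130.97610473632812), 33.985111236572266)
```

View pics/post.png

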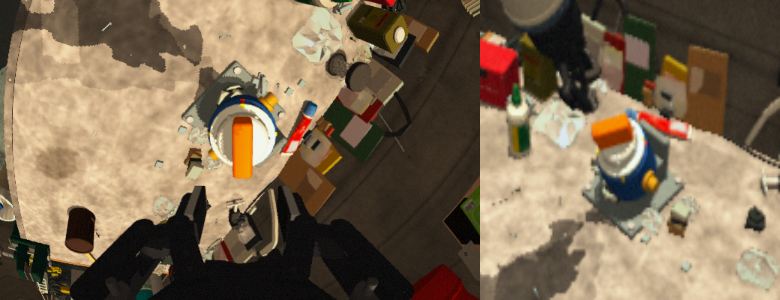

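The image shows the released wing at (242,148), in line with the red marks and with the gripper clear. The measured origin height of -44.3 mm matches the locked value of about -44 mm, where unlocked would be about -34 mm.

```bash
python3 -c "
from station import bot
print(bot.finish_job(),bot.current_clock())"
```

```text
the job is handed in; nothing more can be done
the job is handed in; nothing more can be done
```

The white cartridge is in the blue filter head, pushed home, turned a quarter turn clockwise and released; it sits at −44.3 mm (locked is about −44 mm) with the wing in line with the red marks, and the job was handed in after about 14 s of robot time, though no verdict came back.

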